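# Draw the specimen tray up to its spring buffer with the drag hook

### The arm

A 6-joint arm with a two-finger parallel gripper is mounted at the origin on the work surface. World frame = base frame: x ahead of the robot, y to its left, z up, the work surface at z = 0. Lengths are in m, angles in rad, forces in N, time in s.
With the tool pointing down it reaches from about 0.375 to 0.975 m from the base axis. Payload 3.8 kg.
Tool frame: the origin (TCP) lies at the very end of the fingers, on their centre line; the grasp point (between the pads) lies 19 mm behind it; z points along the fingers, y is the line along which they close (so a half turn about z gives the same grasp; the last joint's range is limited). The gripper opens to 85 mm and grips with 20 to 120 N. Pads are 22 mm wide; open, the fingers measure 114 mm over their backs; the gripper's body (76 mm by 85 mm) begins 54 mm behind the grasp point. The pads swing forward as they close: fully open they stand 13 mm farther back than shut.
Start: joints at [-1.27, 0.264, 1.604, -0, 1.274, -0.037], TCP at [0.224, -0.637, 0.231] pointing down, gripper open.
Joint ranges: [-2.63, 2.63], [-0.94, 2.18], [0.31, 2.57], [-1.31, 4.45], [0, 2.66], [-2.55, 2.55]. Speed limits (rad/s): [2.57, 2.57, 3.14, 3.14, 3.14, 3.14].

### API

Orientations are given as a rotation vector (axis times angle).
In Python, from workcell import read_state, read_camera, calibration, finish_job gives the robot as it stands.
- The arm moves only by the tool step_arm, never from a script. Its argument "commands" is a list of rows, each an object of numbers: "fingers": the gripper's target within -1 to 1 (shut at 1, half-way at 0, fully open at -1); "dx", "dy", "dz": the shift along the tool's x, y, z in m; "roll": the turn about the tool's z in degrees. In form: [{"fingers": .., "dx": .., "dy": .., "dz": .., "roll": ..}, ...]. A call has 1 to 8 rows; each row is the pose to reach, as a shift and turn from the pose commanded when the call began, along the tool's axes at that moment; what a row does not reach only later rows make up. A row lasts 1/8 s, in which the tool goes at most 62.5 mm and 10.7 degrees, less where a joint would pass 70% of its speed; a pose out of reach is approached as far as the arm can. A call with a gripper value outside its range is refused whole. The fingers move at their own pace and stop on an object; "squeeze" is the grip in N (left out, the last holds). Time passes only in rows, so rows that repeat a pose let the fingers close. It gives the time, the measured TCP pose, the force, the opening and the grip force at its end, in the units of the state.
- read_state(): the state, without advancing time (a new reading comes with each control period).
- read_camera(name): name is "side" or "top"; returns (picture, depth): 400x640x3 uint8, blue, green, red; 400x640 float32, m along the optical axis (not along the pixel's ray), 0 where there is no reading.
- calibration(name): a dict with "intrinsics" (3x3 intrinsics, pixels), "world_to_cam" (4x4, takes a point from world to camera coordinates). Camera axes: x right, y up, looking along -z (the intrinsics and any distortion apply to the point x, -y, -z); pixel columns grow to the right and rows downward; lengths in m; the calibration is good to about 2 mm. A picture is of the moment at which its call begins. calibration takes no time and is no camera call.
- finish_job(): hands the job in; it is judged then, once.
The state is a dict: "time": time; "q": joint angles; "joint_vel": joint speeds; "joint_torque": joint torques, N m; "tool_pos": TCP position; "tcp_rot": TCP orientation; "wrist_force": force on the tool from outside, world axes, zero at the start; "torque": the same for the moment, N m; "width": opening from 0.0 (shut) to 1.0 (fully open); "grip_force": force on a finger pad.
Only numpy, scipy, OpenCV 4.12 (cv2) and the standard library are available. Lean on these libraries where they do the work, as an engineer would, in place of code of your own. Each camera call takes 0.05 s, during which the arm holds its last target. There are 200 camera calls.

### The job

Pick up the wooden-handled drag hook from the white board, drop its blade behind the near rim of the steel specimen tray and drag the tray along its guide track towards you, without touching the tray with the gripper. When the tray meets the rubber spring buffer, keep pulling gently until it presses on the buffer with about 10 N, over and above its own sliding friction (never more than 17 N) and hold that for a second. Then unhook without pushing the tray off the buffer, stand the hook back on the white board on its foot and blade, as it was, and let go, leaving the bottle, cup and flask alone.

Things in the scene. Friction and masses are not known exactly. Their poses are not given: they have to be found in the camera images.
- hook: Drag hook, loose, 0.22 kg, standing on the white board on a foot and its blade. Origin at foot level under the middle of the handle, z up, x from handle to blade. Wooden handle 90 long (x -45 to 45), 22 wide (y), from z = 30 to 56; grip it across the 22 mm from above. At its back end (x -51 to -45) a steel foot plate 40 wide, down to z = 0.
- hook_blade (a point): Middle of the lower edge of the pulling face of the hook's upright steel blade: hook x = 155, z = 0 mm. The blade is 4 mm thick (hook x 155 to 159), 36 wide (y), 48 high; the pulling face looks back to the handle, which an 8 mm rod along x at z = 44 (underside 40) joins to it. Axes as the hook.
- tray: Loose open steel tray on the track, 140 long (x), 100 wide (y), 34 high, about 0.65 kg. Origin: centre of its underside; x along the track, away from the robot. Walls and floor 4 mm. Its friction on the track (about 1 to 4 N, unknown) is felt at the hook on top of the buffer's force. Stone slabs stand in its far part.
- tray_pocket (a point): Middle of the floor of the tray's empty front pocket (tray x = -45, z = 4 mm), where the blade goes. Pocket 42 mm long in x, 92 wide in y, between the near wall (tray x -70 to -66, rim at tray z = 34) and a cross divider 30 mm high. Axes as the tray.
- track: Fixed straight aluminium guide track. x along the track, away from the robot, z up; origin at table height on its centre line, at the far face of the buffer housing. Floor 5 mm thick, side rails 20 mm high with inner faces at y = +-54: the tray has 4 mm play each side and can only slide along x.
- stop: Spring buffer fixed at the track's near end, axes and origin as the track. Housing x -30 to 0, 60 wide, top at z = 25 mm: rod and handle pass above it. A 16 mm round rubber pad at z = 14 faces the tray; its free face is somewhere from x = 24 to 54 mm, not reported: feel for it. It gives 1 mm per 2.2 N, up to 15 mm. When the pull is eased it pushes the tray back 1 to 7 mm, till friction holds it.
- board: Fixed white plastic board, 300 (x) x 180 (y) x 15 mm thick. Origin: centre of its underside; the hook stands on its top at z = 15.
- washbottle: Bystander: white wash bottle with red cap and bent spout, 68 mm across, 230 high. Origin: centre of its underside.
- cup: Bystander: upturned white plastic cup, 70 mm across at the foot, 75 high. Origin: centre of its underside.
- flask: Bystander: conical glass flask, 84 mm across at the foot, 130 high. Origin: centre of its underside.
Not all that is in view belongs to the job. What is shaped like the hook but red is not meant.

How it is judged:
On the way, in this order (a step that is already met when the one before it is completed fails the run):
1. the held hook drags the tray along the track (at least 20 mm) (contact force between hook and tray above 0.5 N and contact force between the fingers and hook above 1 N and distance of tray from where it was at the start of the episode above 0.02 m and contact force between tray and stop below 1 N), for 0.1 s.
2. the hook keeps the tray pressed on the buffer with 6 to 15 N for half a second (contact force between hook and tray above 2 N and contact force between the fingers and hook above 1 N and contact force between tray and stop between 6 and 15 N), for 0.5 s.
At the end, for the whole second after the job is handed in: The tray stands level and still on the track, still touching the buffer pad (at least 0.3 N); the hook stands upright (within 0.1 rad), level and still on the white board, its underside on the board's top, clear of the tray (contact force between tray and stop above 0.3 N and linear speed of each of tray, hook below 0.01 m/s and angle between tray's own z axis and vertical below 0.05 rad and angle between hook's own z axis and vertical below 0.1 rad and z of hook in the frame of board between 0.012 and 0.019 m and x of hook in the frame of board between -0.15 and 0.15 m and y of hook in the frame of board between -0.09 and 0.09 m and contact force between hook and tray below 0.05 N).
It fails at once if the tray is pressed on the buffer with more than 17 N (contact force between tray and stop above 17 N).
It fails at once if the gripper or arm touches the tray (contact force between any of the fingers, the arm and tray above 0.3 N).
It fails at once if the gripper or arm presses on the buffer (contact force between any of the fingers, the arm and stop above 2 N).
It fails at once if the tray is lifted or tipped (angle between tray's own z axis and vertical above 0.12 rad or z of tray in the frame of track above 0.02 m).
It fails at once if a bystander is moved or tipped (distance of any of washbottle, cup, flask from where it was at the start of the episode above 0.02 m or angle between any of washbottle, cup, flask's own z axis and vertical above 0.2 rad).
It also fails if it takes over 72 s, if anything falls off the work surface, if the arm or the gripper's body presses on something with over 40 N, if the wrist force passes 120 N, or if a joint passes its speed limit or range.

## Working session

There is one attempt and no reset: what is moved stays moved. The work goes in short steps, Python scripts to look and compute and a tool call to move; the robot and the scene stay as the last step left them, time stands still between calls to the robot, and variables do not carry over. Pictures are saved under pics/ and viewed, at most 12 in all, crops included, and the job is handed in when it is done.

Besides the shell and the picture viewer there is one more tool, called after ">>>" as name(argument=value, ...) on one line, values as JSON. step_arm: Moves the arm, as the interface text tells. Its arguments: {"type":"object","properties":{"commands":{"type":"array","items":{"type":"object","properties":{"fingers":{"type":"number"},"dx":{"type":"number"},"dy":{"type":"number"},"dz":{"type":"number"},"roll":{"type":"number"}}}},"squeeze":{"type":"number"}},"required":["commands"]}

```bash
mkdir -p pics; ls
python3 - <<'E'
from workcell import *
import cv2,numpy as np
for n in("top","side"):
    p,d=read_camera(n); cv2.imwrite(f"pics/{n}0.png",p); np.savez(f"{n}0.npz",p=p,d=d)
    c=calibration(n); print(n,c)
s=read_state(); print({k:np.round(v,3) for k,v in s.items()})
E
```

```text
pics
top {'intrinsics': array([[362.71844493,   0.        , 316.59598692],
       [  0.        , 362.71844493, 198.02589137],
       [  0.        ,   0.        ,   1.        ]]), 'world_to_cam': array([[-0.02798247, -0.99950592,  0.01431442, -0.03824544],
       [ 0.98527321, -0.02516188,  0.16912592, -0.5745403 ],
       [-0.16868218,  0.01883618,  0.9854905 , -1.0456566 ],
       [ 0.        ,  0.        ,  0.        ,  1.        ]])}
side {'intrinsics': array([[393.77303613,   0.        , 312.54281867],
       [  0.        , 393.77303613, 198.10422419],
       [  0.        ,   0.        ,   1.        ]]), 'world_to_cam': array([[ 0.97785048, -0.20878793, -0.01469804, -0.59071589],
       [ 0.1434651 ,  0.61746826,  0.77340204, -0.09902538],
       [-0.15240144, -0.75838021,  0.63374542, -0.97086473],
       [ 0.        ,  0.        ,  0.        ,  1.        ]])}
{'time': np.float64(0.1), 'q': array([-1.27 ,  0.265,  1.605,  0.   ,  1.274, -0.037]), 'joint_vel': array([-0.001, -0.002, -0.003,  0.001, -0.   , -0.   ]), 'joint_torque': array([-0.0000e+00, -5.1671e+01, -3.6859e+01, -0.0000e+00,  6.0000e-03,
       -0.0000e+00]), 'tool_pos': array([ 0.224, -0.636,  0.23 ]), 'tcp_rot': array([-3.095, -0.528,  0.   ]), 'wrist_force': array([ 0.824,  0.11 , -0.268]), 'torque': array([0.043, 0.023, 0.021]), 'grip_force': np.float64(0.0), 'width': np.float64(1.001)}
```

View pics/top0.png

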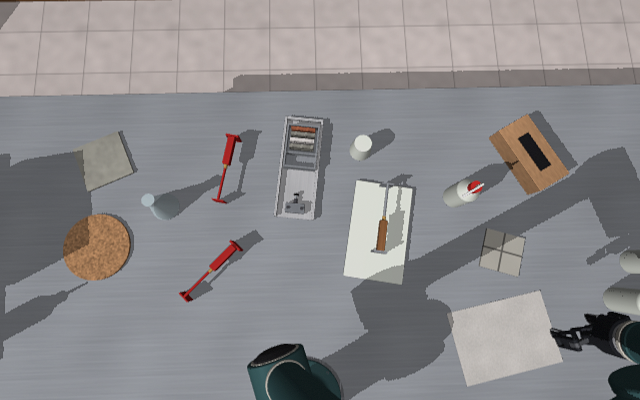

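View pics/side0.png

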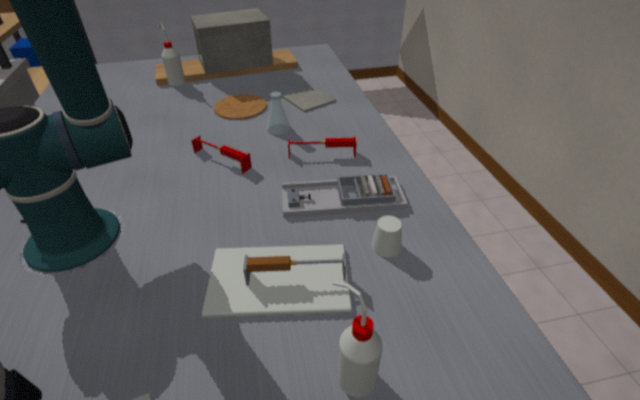

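The top view shows the board with corners at about (357,180), (415,186), (404,283), (344,276). The hook handle is near (382,235) with the blade near (387,184). The track runs from (303,118) to (295,218), with the tray at its far end and the buffer near (295,200). Next I'll measure these.

```bash
cat > h.py <<'E'
import numpy as np,cv2
from workcell import *
C={n:calibration(n) for n in("top","side")}
def ray(n,u,v):
    K,T=C[n]["intrinsics"],C[n]["world_to_cam"]; R,t=T[:3,:3],T[:3,3]
    d=np.array([(u-K[0,2])/K[0,0],-(v-K[1,2])/K[1,1],-1.]); return -R.T@t,R.T@d
def onz(n,u,v,z):
    o,d=ray(n,u,v); return o+d*(z-o[2])/d[2]
def proj(n,P):
    K,T=C[n]["intrinsics"],C[n]["world_to_cam"]; p=T[:3,:3]@np.array(P)+T[:3,3]
    return np.array([K[0,2]-K[0,0]*p[0]/p[2],K[1,2]+K[1,1]*p[1]/p[2]])
def cloud(n,d):
    K,T=C[n]["intrinsics"],C[n]["world_to_cam"]; v,u=np.mgrid[:400,:640]
    c=np.stack([(u-K[0,2])/K[0,0]*d,-(v-K[1,2])/K[1,1]*d,-d],-1)
    return (c-T[:3,3])@T[:3,:3]
E
python3 - <<'E'
from h import *
np.set_printoptions(precision=4,suppress=True)
for n,box in(("top",(340,170,430,290)),("side",(200,235,360,320))):
    f=np.load(n+"0.npz");p,d=f["p"],f["d"];X=cloud(n,d)
    hsv=cv2.cvtColor(p,cv2.COLOR_BGR2HSV)
    x0,y0,x1,y1=box
    m=np.zeros((400,640),np.uint8);m[y0:y1,x0:x1]=1
    br=((hsv[...,0]>5)&(hsv[...,0]<22)&(hsv[...,1]>130)&(m>0))
    pts=np.argwhere(br)[:,::-1].astype(np.float32)
    print(n,"handle",len(pts),cv2.minAreaRect(pts)); P=X[br]; print(" cloud med",np.median(P,0),P.min(0),P.max(0))
    t=P[P[:,2]>np.percentile(P[:,2],70)-.004];c=t.mean(0);w,V=np.linalg.eigh(np.cov(t[:,:2].T));print(" top c",c,"ax",V[:,1],np.ptp((t[:,:2]-c[:2])@V,axis=0))
    # board by height
    bm=(X[...,2]>.009)&(X[...,2]<.021)&(m>0)
    bp=X[bm];r=cv2.minAreaRect(bp[:,:2].astype(np.float32));print(" board",r,bp[:,2].mean())
    cv2.imwrite(f"pics/{n}z.png",cv2.resize(p[100:290,265:430] if n=="top" else p[165:320,200:415],None,fx=3,fy=3,interpolation=cv2.INTER_CUBIC))
    # track area
    b=(270,105,335,230) if n=="top" else (270,165,415,225)
    M=np.zeros((400,640),bool);M[b[1]:b[3],b[0]:b[2]]=1
    z=X[...,2]; q=X[M&(z>.003)&(z<.08)]; print(" track",cv2.minAreaRect(q[:,:2].astype(np.float32)))
    q=X[M&(z>.026)&(z<.08)]; print(" tray",cv2.minAreaRect(q[:,:2].astype(np.float32)))
    print(np.histogram(X[M][:,2],bins=np.arange(-.01,.06,.004)))
E
```

```text
top handle 223 ((381.8780517578125, 233.09754943847656), (7.28848123550415, 32.68773651123047), 6.340191841125488)
 cloud med [ 0.4558 -0.2404  0.071 ] [ 0.3886 -0.2551  0.0593] [ 0.5089 -0.033   1.1282]
 top c [ 0.4551 -0.2392  0.0765] ax [-0.9269  0.3753] [0.1844 0.1924]
 board ((0.4717206656932831, -0.2413867712020874), (0.18054378032684326, 0.3002687394618988), 79.62454986572266) 0.015099704935964521
 track ((0.6886584758758545, -0.01025296002626419), (0.20904171466827393, 0.4081266522407532), 88.62567901611328)
 tray ((0.6743040084838867, -0.0010471120476722717), (0.0999990701675415, 0.27788224816322327), 82.69022369384766)
(array([  11,  758, 2790, 1662,  815,  240,  220,  527,  250,  106,   73,
        160,  190,  211,   77,    1,    0]), array([-0.01 , -0.006, -0.002,  0.002,  0.006,  0.01 ,  0.014,  0.018,
        0.022,  0.026,  0.03 ,  0.034,  0.038,  0.042,  0.046,  0.05 ,
        0.054,  0.058]))
side handle 533 ((270.9645080566406, 262.9851989746094), (12.969193458557129, 48.09265899658203), 86.05481719970703)
 cloud med [ 0.4599 -0.2492  0.0705] [ 0.4159 -0.7985  0.0535] [ 0.5137 -0.2291  0.6832]
 top c [ 0.4591 -0.2507  0.0767] ax [-0.0136  0.9999] [0.0863 0.5696]
 board ((0.4762752652168274, -0.24347750842571259), (0.1827399581670761, 0.3004506230354309), 79.22127532958984) 0.015752220807717193
 track ((0.6890851259231567, -0.016136690974235535), (0.34100142121315, 0.41691991686820984), 76.61859893798828)
 tray ((0.6719328165054321, -0.07157351076602936), (0.2454884797334671, 0.27237269282341003), 82.38456726074219)
(array([   0,   35, 3185, 1651,  838,  370,  336,  621,  367,  138,  165,
        207,  271,  152,  160,    0,    0]), array([-0.01 , -0.006, -0.002,  0.002,  0.006,  0.01 ,  0.014,  0.018,
        0.022,  0.026,  0.03 ,  0.034,  0.038,  0.042,  0.046,  0.05 ,
        0.054,  0.058]))
```

View pics/topz.png

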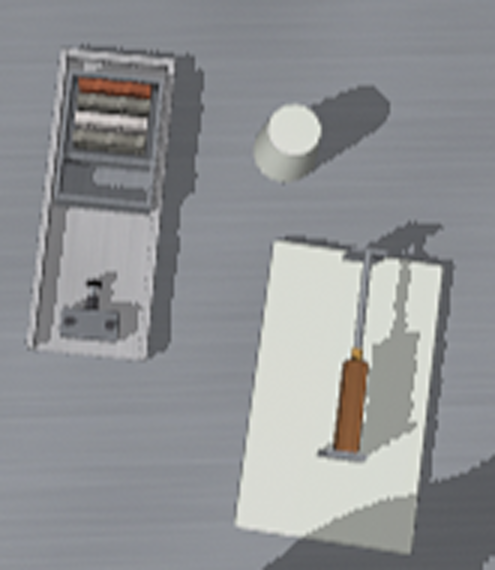

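View pics/sidez.png

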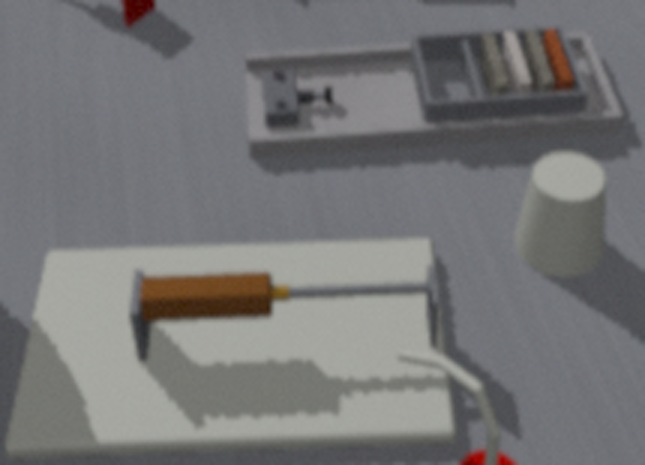

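Run:
```python
from h import *
np.set_printoptions(precision=4,suppress=True)
T=lambda u,v,z:onz("top",265+u/3,100+v/3,z)
S=lambda u,v,z:onz("side",200+u/3,165+v/3,z)
def two(a,b):
    o1,d1=ray("top",265+a[0]/3,100+a[1]/3);o2,d2=ray("side",200+b[0]/3,165+b[1]/3)
    s=np.linalg.lstsq(np.stack([d1,-d2],1),o2-o1,rcond=None)[0];return (o1+s[0]*d1+o2+s[1]*d2)/2,np.linalg.norm(o1+s[0]*d1-o2-s[1]*d2)
print("board T",[T(*c,.015) for c in((275,240),(445,263),(411,553),(237,526))])
print("board S",[S(*c,.015) for c in((48,252),(431,240),(452,437),(8,450))])
print("handle T",T(355,360,.071),T(348,452,.071)); print("blade/foot T",T(366,252,.063),T(343,454,.071))
print("track T",[T(*c,.02) for c in((28,350),(151,357),(176,55),(64,48))])
print("track S",[S(*c,.02) for c in((247,60),(249,142),(622,117),(590,36))])
print("tray near rim T",T(56,196,.039),T(153,210,.039)," far",T(73,70,.039),T(167,72,.039))
print("tray near rim S",S(414,38,.039),S(425,117,.039)," far",S(568,30,.039),S(584,103,.039))
print("housing T",[T(*c,.025) for c in((63,314),(119,318),(118,304),(65,302))])
print("two handle front-top?",two((366,253),(433,268)),two((320,453),(137,272)))
for n in("top","side"):
    f=np.load(n+"0.npz");p,d=f["p"],f["d"];X=cloud(n,d)
    k=lambda c0,c1,r0,r1,z0,z1:(lambda Q:Q[(Q[:,2]>z0)&(Q[:,2]<z1)])(X[r0:r1,c0:c1].reshape(-1,3))
    W=X.reshape(-1,3)
    def loc(cx,cy,yaw,lx,ly,z0,z1):
        c,s=np.cos(yaw),np.sin(yaw);D=W-np.array([cx,cy,0]);L=np.stack([c*D[:,0]+s*D[:,1],-s*D[:,0]+c*D[:,1],D[:,2]],1)
        return L[(abs(L[:,0])<lx)&(abs(L[:,1])<ly)&(L[:,2]>z0)&(L[:,2]<z1)],W[(abs(L[:,0])<lx)&(abs(L[:,1])<ly)&(L[:,2]>z0)&(L[:,2]<z1)]
    L,w=loc(.456,-.24,-.15,.08,.03,.06,.08); r=cv2.minAreaRect(w[:,:2].astype(np.float32));print(n,"handle",len(w),r,w.mean(0))
    L,w=loc(.72,0,-.12,.12,.065,.034,.06); r=cv2.minAreaRect(w[:,:2].astype(np.float32));print(n,"tray",len(w),r)
    L,w=loc(.67,0,-.12,.2,.075,.015,.06); r=cv2.minAreaRect(w[:,:2].astype(np.float32));print(n,"track",len(w),r)
    L,w=loc(.56,0.01,-.12,.04,.035,.02,.06); r=cv2.minAreaRect(w[:,:2].astype(np.float32));print(n,"housing",len(w),r)
```

```text
board T [array([ 0.6335, -0.1819,  0.015 ]), array([ 0.6044, -0.3591,  0.015 ]), array([ 0.3098, -0.3032,  0.015 ]), array([ 0.3413, -0.1301,  0.015 ])]
board S [array([ 0.347 , -0.1306,  0.015 ]), array([ 0.6393, -0.1842,  0.015 ]), array([ 0.6047, -0.3602,  0.015 ]), array([ 0.3171, -0.306 ,  0.015 ])]
handle T [ 0.4992 -0.2472  0.071 ] [ 0.4104 -0.2351  0.071 ]
blade/foot T [ 0.6083 -0.2663  0.063 ] [ 0.4086 -0.2302  0.071 ]
track T [array([0.5236, 0.0771, 0.02  ]), array([ 0.5131, -0.0485,  0.02  ]), array([ 0.8382, -0.0842,  0.02  ]), array([0.8488, 0.0358, 0.02  ])]
track S [array([0.5337, 0.0702, 0.02  ]), array([ 0.518 , -0.0438,  0.02  ]), array([ 0.838 , -0.0842,  0.02  ]), array([0.8549, 0.0334, 0.02  ])]
tray near rim T [0.6801 0.0451 0.039 ] [ 0.6629 -0.0544  0.039 ]  far [0.8163 0.0255 0.039 ] [ 0.8118 -0.0733  0.039 ]
tray near rim S [0.6856 0.0433 0.039 ] [ 0.6657 -0.0673  0.039 ]  far [0.8269 0.0229 0.039 ] [ 0.8025 -0.08    0.039 ]
housing T [array([0.5592, 0.0405, 0.025 ]), array([ 0.5535, -0.0167,  0.025 ]), array([ 0.5681, -0.016 ,  0.025 ]), array([0.5716, 0.038
[... 515 characters left out ...]
02629852294922, 0.3246208131313324), 82.78726196289062)
top housing 186 ((0.5627170205116272, 0.014445595443248749), (0.05869565159082413, 0.059778887778520584), 88.46101379394531)
side handle 602 ((0.4719221591949463, -0.2447160929441452), (0.04280119016766548, 0.12695732712745667), 80.50743103027344) [ 0.4599 -0.2463  0.0689]
side tray 790 ((0.7462695837020874, -0.010981537401676178), (0.10614606738090515, 0.14078094065189362), 82.7897720336914)
side track 2344 ((0.6861897706985474, -0.0038988888263702393), (0.12824353575706482, 0.32351431250572205), 82.60689544677734)
side housing 187 ((0.5688740015029907, 0.0111834816634655), (0.06157802417874336, 0.06032318249344826), 83.79605102539062)
```

>>> step_arm(commands=[{"fingers": -1, "dx": 0.044, "dy": -0.037, "dz": 0.0, "roll": 4}, {"fingers": -1, "dx": 0.088, "dy": -0.074, "dz": 0.0, "roll": 8}, {"fingers": -1, "dx": 0.132, "dy": -0.11, "dz": 0.02, "roll": 12}, {"fingers": -1, "dx": 0.176, "dy": -0.147, "dz": 0.04, "roll": 16}, {"fingers": -1, "dx": 0.22, "dy": -0.184, "dz": 0.06, "roll": 20}, {"fingers": -1, "dx": 0.264, "dy": -0.22, "dz": 0.075, "roll": 24}, {"fingers": -1, "dx": 0.308, "dy": -0.257, "dz": 0.09, "roll": 27}, {"fingers": -1, "dx": 0.351, "dy": -0.293, "dz": 0.1, "roll": 28.9}])

```text
time: 1.1
tool_pos: [0.4578, -0.242, 0.1302]
tcp_rot: [-3.13, 0.263, 0.002]
wrist_force: [0.4, 0.4, 0.3]
width: 0.999
grip_force: 0.0
```

```bash
cat >> h.py <<'E'
from scipy.spatial.transform import Rotation as Ro
def plan(target,yaw=None):
    "shift along tool axes and roll (deg) to reach a world TCP target / tool-x azimuth"
    s=read_state();R=Ro.from_rotvec(s["tcp_rot"]).as_matrix();az=np.degrees(np.arctan2(R[1,0],R[0,0]))
    print("tcp",np.round(s["tool_pos"],4),"az",round(az,2),"q",np.round(s["q"],2),"t",s["time"],"F",np.round(s["wrist_force"],2),"grip",s["grip_force"],"w",round(float(s["width"]),3))
    print("shift",np.round(R.T@(np.array(target)-s["tool_pos"]),4),"roll",None if yaw is None else round(az-yaw,2))
E
python3 - <<'E'
from h import *
plan([.4575,-.243,.13],-9.5)
p,d=read_camera("top");cv2.imwrite("pics/top1.png",cv2.resize(p[140:300,330:470],None,fx=3.5,fy=3.5,interpolation=cv2.INTER_CUBIC))
E
```

```text
tcp [ 0.4578 -0.242   0.1302] az -9.62 q [-0.53  0.06  2.04  0.    1.05  1.2 ] t 1.1 F [0.36 0.39 0.28] grip 0.0 w 0.999
shift [-0.0002  0.001   0.0002] roll -0.12
```

View pics/top1.png

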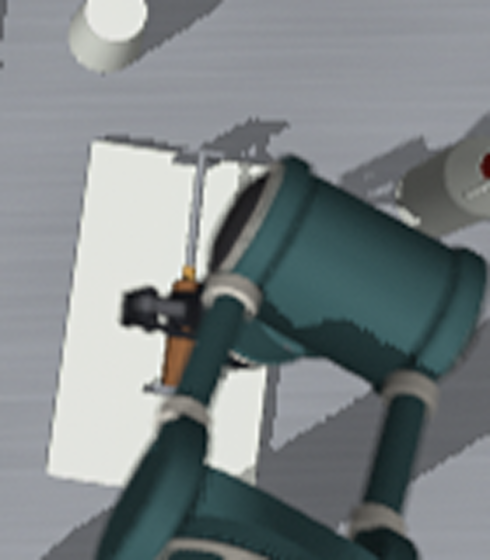

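The gripper is centred over the handle, with one finger visible to its left at about (150,305) in the crop. The wash bottle is well clear. I'll descend and grip.

>>> step_arm(commands=[{"fingers": -1, "dx": 0, "dy": 0.001, "dz": 0.045, "roll": 0}, {"fingers": -1, "dx": 0, "dy": 0.001, "dz": 0.075, "roll": 0}, {"fingers": -1, "dx": 0, "dy": 0.001, "dz": 0.09, "roll": 0}, {"fingers": 1, "dx": 0, "dy": 0.001, "dz": 0.091, "roll": 0}, {"fingers": 1, "dx": 0, "dy": 0.001, "dz": 0.091, "roll": 0}, {"fingers": 1, "dx": 0, "dy": 0.001, "dz": 0.091, "roll": 0}, {"fingers": 1, "dx": 0, "dy": 0.001, "dz": 0.091, "roll": 0}, {"fingers": 1, "dx": 0, "dy": 0.001, "dz": 0.091, "roll": 0}], squeeze=100)

```text
time: 2.15
tool_pos: [0.4587, -0.2457, 0.0418]
tcp_rot: [3.13, -0.261, 0.004]
wrist_force: [-0.2, 0.4, 6.4]
width: 0.241
grip_force: 98.5
```

>>> step_arm(commands=[{"fingers": 1, "dx": 0, "dy": 0, "dz": 0}, {"fingers": 1, "dx": 0, "dy": 0, "dz": -0.02}, {"fingers": 1, "dx": 0, "dy": 0, "dz": -0.05}, {"fingers": 1, "dx": 0, "dy": 0, "dz": -0.09}, {"fingers": 1, "dx": 0, "dy": 0, "dz": -0.09}])

```text
invalid input
```

Run:
```python
from h import *
plan([.4575,-.243,.13],-9.5)
for n in("top","side"):
    p,d=read_camera(n); np.savez(n+"2.npz",p=p,d=d)
    if n=="side":cv2.imwrite("pics/side2.png",cv2.resize(p[150:350,180:420],None,fx=3,fy=3,interpolation=cv2.INTER_CUBIC))
```

```text
tcp [ 0.4587 -0.2457  0.0418] az -9.54 q [-0.54  0.17  2.1   0.    0.87  1.2 ] t 2.15 F [-0.24  0.43  6.39] grip 98.50353598594666 w 0.241
shift [-0.0014 -0.0024 -0.0882] roll -0.04
```

View pics/side2.png

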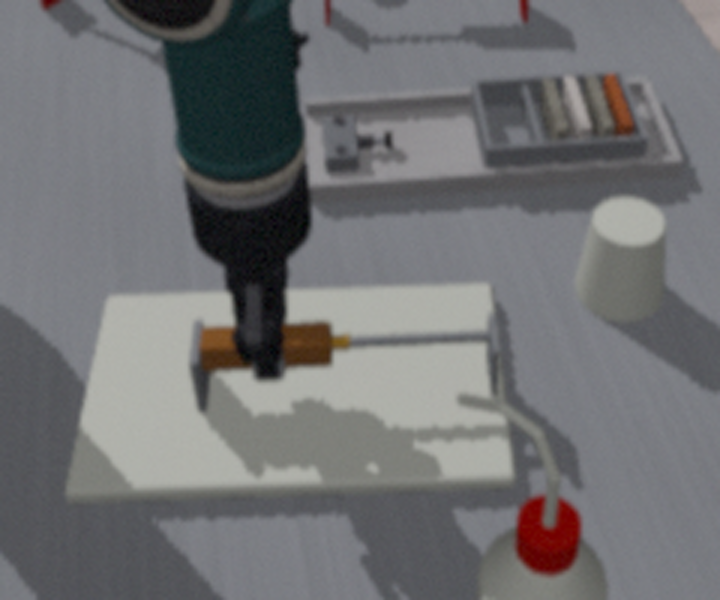

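The hook is gripped mid-handle and still standing on the board. The blade is at about (492,345) in the crop. The second move was refused because the rows had no roll field, so I'll send the lift again.

>>> step_arm(commands=[{"fingers": 1, "dx": 0, "dy": 0, "dz": -0.01, "roll": 0}, {"fingers": 1, "dx": 0, "dy": 0, "dz": -0.03, "roll": 0}, {"fingers": 1, "dx": 0, "dy": 0, "dz": -0.06, "roll": 0}, {"fingers": 1, "dx": 0, "dy": 0, "dz": -0.09, "roll": 0}, {"fingers": 1, "dx": 0, "dy": 0, "dz": -0.09, "roll": 0}, {"fingers": 1, "dx": 0, "dy": 0, "dz": -0.09, "roll": 0}])

```text
time: 3.0
tool_pos: [0.4567, -0.2446, 0.1292]
tcp_rot: [-3.13, 0.261, 0.002]
wrist_force: [0.3, 0.6, -3.3]
width: 0.241
grip_force: 97.9
```

Run:
```python
from h import *
np.set_printoptions(precision=4,suppress=True)
for n in("top","side"):
    p,d=read_camera(n); np.savez(n+"3.npz",p=p,d=d)
    s=read_state();t=s["tool_pos"]
    a=np.radians(-9.5);c,sn=np.cos(a),np.sin(a)
    X=cloud(n,d).reshape(-1,3)-t;L=np.stack([c*X[:,0]+sn*X[:,1],-sn*X[:,0]+c*X[:,1],X[:,2]],1)
    rod=L[(L[:,0]>.06)&(L[:,0]<.145)&(abs(L[:,1])<.02)&(L[:,2]>-.03)&(L[:,2]<.05)]
    bl=L[(L[:,0]>.148)&(L[:,0]<.175)&(abs(L[:,1])<.025)&(L[:,2]>-.04)&(L[:,2]<.05)]
    print(n,"rod n",len(rod),"y=",np.polyfit(rod[:,0],rod[:,1],1),"z=",np.polyfit(rod[:,0],rod[:,2],1))
    print(" blade",len(bl),np.percentile(bl,[2,50,98],axis=0))
plan([.4575,-.243,.13],-9.5)
p=np.load("side3.npz")["p"];cv2.imwrite("pics/side3.png",cv2.resize(p[150:350,180:420],None,fx=3,fy=3,interpolation=cv2.INTER_CUBIC))
```

```text
top rod n 72 y= [-0.021   0.0024] z= [-0.015   0.0217]
 blade 69 [[ 0.1504 -0.0177 -0.0265]
 [ 0.1516  0.0021  0.0091]
 [ 0.1553  0.0175  0.0227]]
side rod n 176 y= [-0.0032 -0.0026] z= [-0.0134  0.0214]
 blade 118 [[ 0.1491 -0.0199 -0.0249]
 [ 0.1558 -0.0075  0.0109]
 [ 0.1593  0.0135  0.0228]]
tcp [ 0.4562 -0.2443  0.1283] az -9.55 q [-0.54  0.06  2.04 -0.    1.05  1.2 ] t 3.1 F [-0.85 -0.43 -1.89] grip 97.90392637252808 w 0.244
shift [ 0.0011 -0.0015 -0.0017] roll -0.05
```

View pics/side3.png

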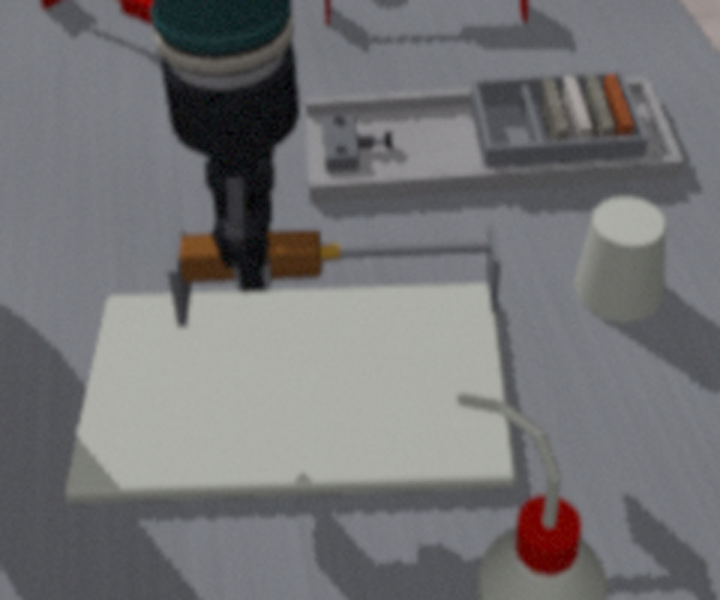

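The hook hangs level in the grip, with its blade edge about 27 mm below the TCP and the pulling face about 152 mm ahead of it. I'll carry it over the pocket.

>>> step_arm(commands=[{"fingers": 1, "dx": 0.005, "dy": -0.035, "dz": 0, "roll": 0}, {"fingers": 1, "dx": 0.013, "dy": -0.085, "dz": 0, "roll": -1}, {"fingers": 1, "dx": 0.021, "dy": -0.135, "dz": 0, "roll": -1.5}, {"fingers": 1, "dx": 0.03, "dy": -0.185, "dz": 0, "roll": -2}, {"fingers": 1, "dx": 0.038, "dy": -0.235, "dz": 0, "roll": -2.5}, {"fingers": 1, "dx": 0.043, "dy": -0.271, "dz": 0, "roll": -2.5}, {"fingers": 1, "dx": 0.043, "dy": -0.271, "dz": 0.01, "roll": -2.5}, {"fingers": 1, "dx": 0.043, "dy": -0.271, "dz": 0.02, "roll": -2.5}])

```text
time: 4.1
tool_pos: [0.5437, 0.0149, 0.1083]
tcp_rot: [3.135, -0.192, -0.004]
wrist_force: [0.4, 0.0, -2.4]
width: 0.242
grip_force: 98.4
```

Run:
```python
from h import *
np.set_printoptions(precision=4,suppress=True)
plan([.5436,.0155,.041],-7)
for n in("top","side"):
    p,d=read_camera(n); np.savez(n+"4.npz",p=p,d=d)
    t=read_state()["tool_pos"]
    a=np.radians(-7.25);c,sn=np.cos(a),np.sin(a)
    X=cloud(n,d).reshape(-1,3);D=X-np.r_[.744,-.010,0];L=np.stack([c*D[:,0]+sn*D[:,1],-sn*D[:,0]+c*D[:,1],D[:,2]],1)
    bl=L[(L[:,0]>-.08)&(L[:,0]<.0)&(abs(L[:,1])<.035)&(L[:,2]>.062)&(L[:,2]<.125)]
    print(n,"blade in tray frame",len(bl),np.percentile(bl[bl[:,0]>-.056],[2,50,98],axis=0))
    ri=L[(L[:,0]>-.085)&(L[:,0]<-.055)&(abs(L[:,1])<.05)&(L[:,2]>.033)&(L[:,2]<.045)]
    print("  near rim",len(ri),np.percentile(ri,[5,50,95],axis=0))
p=np.load("top4.npz")["p"];q=np.load("side4.npz")["p"]
cv2.imwrite("pics/both4.png",np.hstack([cv2.resize(p[100:230,260:360],(400,520),interpolation=cv2.INTER_CUBIC),cv2.resize(q[120:250,260:360],(400,520),interpolation=cv2.INTER_CUBIC)]))
```

```text
tcp [0.5437 0.0149 0.1083] az -7.0 q [-0.02  0.13  2.   -0.    1.01  1.68] t 4.1 F [ 0.36  0.03 -2.4 ] grip 98.41232299804688 w 0.242
shift [-0.     -0.0006  0.0673] roll -0.0
top blade in tray frame 35 [[-0.0521 -0.0159  0.0878]
 [-0.0512 -0.      0.1048]
 [-0.0501  0.017   0.1223]]
  near rim 2 [[-0.0717 -0.0198  0.0386]
 [-0.0706 -0.0197  0.0397]
 [-0.0695 -0.0196  0.0408]]
side blade in tray frame 73 [[-0.0504 -0.0218  0.081 ]
 [-0.0475 -0.0114  0.1017]
 [-0.044   0.0147  0.1241]]
  near rim 61 [[-0.0679 -0.0487  0.0338]
 [-0.0661  0.002   0.0396]
 [-0.059   0.0468  0.0414]]
```

View pics/both4.png

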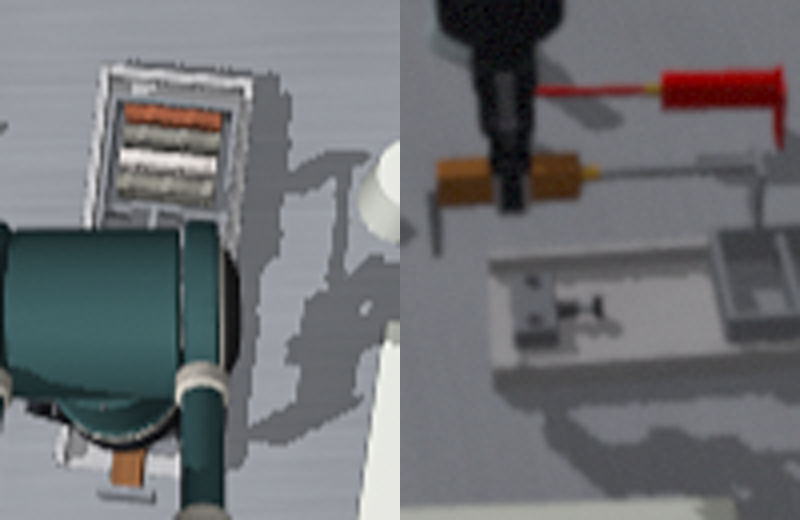

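The blade hangs about 19 mm behind the near rim and centred sideways, with the pocket directly below. I'll lower it in.

>>> step_arm(commands=[{"fingers": 1, "dx": 0, "dy": 0, "dz": 0.015, "roll": 0}, {"fingers": 1, "dx": 0, "dy": 0, "dz": 0.03, "roll": 0}, {"fingers": 1, "dx": 0, "dy": 0, "dz": 0.043, "roll": 0}, {"fingers": 1, "dx": 0, "dy": 0, "dz": 0.053, "roll": 0}, {"fingers": 1, "dx": 0, "dy": 0, "dz": 0.06, "roll": 0}, {"fingers": 1, "dx": 0, "dy": 0, "dz": 0.065, "roll": 0}, {"fingers": 1, "dx": 0, "dy": 0, "dz": 0.067, "roll": 0}, {"fingers": 1, "dx": 0, "dy": 0, "dz": 0.067, "roll": 0}])

```text
time: 5.2
tool_pos: [0.5451, 0.0151, 0.0434]
tcp_rot: [-3.136, 0.193, -0.0]
wrist_force: [-0.1, 0.1, -2.2]
width: 0.239
grip_force: 98.4
```

>>> step_arm(commands=[{"fingers": 1, "dx": -0.002, "dy": 0, "dz": 0, "roll": 0}, {"fingers": 1, "dx": -0.004, "dy": 0, "dz": 0, "roll": 0}, {"fingers": 1, "dx": -0.006, "dy": 0, "dz": 0, "roll": 0}, {"fingers": 1, "dx": -0.008, "dy": 0, "dz": 0, "roll": 0}, {"fingers": 1, "dx": -0.01, "dy": 0, "dz": 0, "roll": 0}, {"fingers": 1, "dx": -0.01, "dy": 0, "dz": 0, "roll": 0}])

```text
time: 5.95
tool_pos: [0.5348, 0.0163, 0.0432]
tcp_rot: [3.136, -0.193, -0.0]
wrist_force: [0.3, 0.1, -2.1]
width: 0.239
grip_force: 98.4
```

>>> step_arm(commands=[{"fingers": 1, "dx": -0.002, "dy": 0, "dz": 0, "roll": 0}, {"fingers": 1, "dx": -0.004, "dy": 0, "dz": 0, "roll": 0}, {"fingers": 1, "dx": -0.006, "dy": 0, "dz": 0, "roll": 0}, {"fingers": 1, "dx": -0.008, "dy": 0, "dz": 0, "roll": 0}, {"fingers": 1, "dx": -0.01, "dy": 0, "dz": 0, "roll": 0}, {"fingers": 1, "dx": -0.012, "dy": 0, "dz": 0, "roll": 0}, {"fingers": 1, "dx": -0.014, "dy": 0, "dz": 0, "roll": 0}, {"fingers": 1, "dx": -0.016, "dy": 0, "dz": 0, "roll": 0}])

```text
time: 6.95
tool_pos: [0.5195, 0.0183, 0.0435]
tcp_rot: [-3.136, 0.193, -0.002]
wrist_force: [3.4, -0.8, -3.5]
width: 0.243
grip_force: 98.2
```

>>> step_arm(commands=[{"fingers": 1, "dx": -0.002, "dy": 0, "dz": 0, "roll": 0}, {"fingers": 1, "dx": -0.004, "dy": 0, "dz": 0, "roll": 0}, {"fingers": 1, "dx": -0.006, "dy": 0, "dz": 0, "roll": 0}, {"fingers": 1, "dx": -0.008, "dy": 0, "dz": 0, "roll": 0}, {"fingers": 1, "dx": -0.01, "dy": 0, "dz": 0, "roll": 0}, {"fingers": 1, "dx": -0.012, "dy": 0, "dz": 0, "roll": 0}, {"fingers": 1, "dx": -0.014, "dy": 0, "dz": 0, "roll": 0}, {"fingers": 1, "dx": -0.016, "dy": 0, "dz": 0, "roll": 0}])

```text
time: 7.95
tool_pos: [0.5033, 0.0202, 0.0434]
tcp_rot: [-3.136, 0.193, -0.0]
wrist_force: [5.0, -0.6, -2.8]
width: 0.238
grip_force: 98.3
```

Run:
```python
from h import *
np.set_printoptions(precision=4,suppress=True)
plan([.5436,.0155,.041],-7)
a=np.radians(-7.25);c,sn=np.cos(a),np.sin(a)
p,d=read_camera("side"); np.savez("side5.npz",p=p,d=d)
for k in("side0.npz","side5.npz"):
    X=cloud("side",np.load(k)["d"]).reshape(-1,3);D=X-np.r_[.744,-.010,0];L=np.stack([c*D[:,0]+sn*D[:,1],-sn*D[:,0]+c*D[:,1],D[:,2]],1)
    ri=L[(L[:,0]>-.15)&(L[:,0]<.085)&(abs(L[:,1])<.05)&(L[:,2]>.035)&(L[:,2]<.047)]
    print(k,np.percentile(ri[:,0],[1,3,97,99]))
cv2.imwrite("pics/side5.png",cv2.resize(p[140:240,240:420],None,fx=4,fy=4,interpolation=cv2.INTER_CUBIC))
```

```text
tcp [0.5033 0.0202 0.0434] az -7.04 q [-0.01  0.14  2.13 -0.    0.87  1.68] t 7.95 F [ 4.99 -0.61 -2.81] grip 98.2926893234253 w 0.238
shift [ 0.0406 -0.0003  0.0024] roll -0.04
side0.npz [-0.0675 -0.0665  0.0701  0.0718]
side5.npz [-0.0912 -0.0895  0.0468  0.0478]
```

View pics/side5.png

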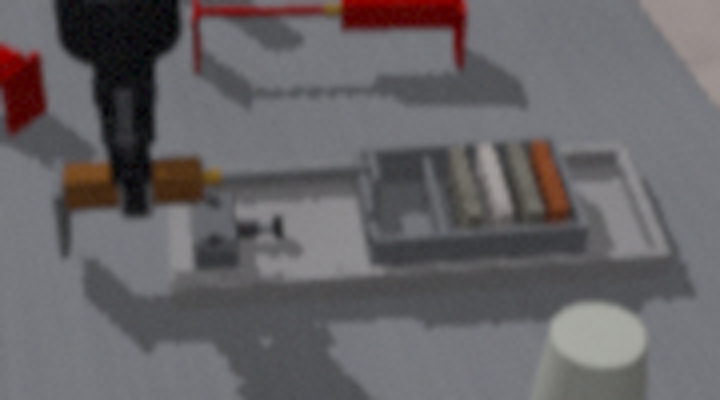

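The blade has hooked the wall and the tray has moved 23 mm. The pad is at (278,228) in the crop and the tray wall at about x=370. I'll estimate the remaining gap.

Run:
```python
from h import *
np.set_printoptions(precision=4,suppress=True)
a=np.radians(-7.25);u=np.array([np.cos(a),np.sin(a),0])
S=lambda x,y,z:onz("side",240+x/4,140+y/4,z)
pad=S(282,230,.014); wallb=S(366,158,.039);walln=S(378,262,.012)
for q in(pad,wallb,walln):print(q,q@u)
```

```text
[0.6    0.0061 0.014 ] 0.5944260766381239
[0.6661 0.0392 0.039 ] 0.6558228133749998
[ 0.6551 -0.0383  0.012 ] 0.6546593877676522
```

>>> step_arm(commands=[{"fingers": 1, "dx": -0.002, "dy": 0, "dz": 0, "roll": 0}, {"fingers": 1, "dx": -0.004, "dy": 0, "dz": 0, "roll": 0}, {"fingers": 1, "dx": -0.006, "dy": 0, "dz": 0, "roll": 0}, {"fingers": 1, "dx": -0.008, "dy": 0, "dz": 0, "roll": 0}, {"fingers": 1, "dx": -0.01, "dy": 0, "dz": 0, "roll": 0}, {"fingers": 1, "dx": -0.012, "dy": 0, "dz": 0, "roll": 0}, {"fingers": 1, "dx": -0.014, "dy": 0, "dz": 0, "roll": 0}, {"fingers": 1, "dx": -0.016, "dy": 0, "dz": 0, "roll": 0}])

```text
time: 9.0
tool_pos: [0.4873, 0.0222, 0.0433]
tcp_rot: [3.136, -0.193, 0.0]
wrist_force: [4.7, -0.8, -2.3]
width: 0.239
grip_force: 98.4
```

>>> step_arm(commands=[{"fingers": 1, "dx": -0.002, "dy": 0, "dz": 0, "roll": 0}, {"fingers": 1, "dx": -0.004, "dy": 0, "dz": 0, "roll": 0}, {"fingers": 1, "dx": -0.006, "dy": 0, "dz": 0, "roll": 0}, {"fingers": 1, "dx": -0.008, "dy": 0, "dz": 0, "roll": 0}, {"fingers": 1, "dx": -0.01, "dy": 0, "dz": 0, "roll": 0}, {"fingers": 1, "dx": -0.012, "dy": 0, "dz": 0, "roll": 0}, {"fingers": 1, "dx": -0.014, "dy": 0, "dz": 0, "roll": 0}, {"fingers": 1, "dx": -0.016, "dy": 0, "dz": 0, "roll": 0}])

```text
time: 10.0
tool_pos: [0.4714, 0.0242, 0.0433]
tcp_rot: [-3.136, 0.193, -0.0]
wrist_force: [4.5, -0.7, -2.8]
width: 0.239
grip_force: 98.4
```

>>> step_arm(commands=[{"fingers": 1, "dx": -0.0015, "dy": 0, "dz": 0, "roll": 0}, {"fingers": 1, "dx": -0.003, "dy": 0, "dz": 0, "roll": 0}, {"fingers": 1, "dx": -0.0045, "dy": 0, "dz": 0, "roll": 0}, {"fingers": 1, "dx": -0.006, "dy": 0, "dz": 0, "roll": 0}, {"fingers": 1, "dx": -0.0075, "dy": 0, "dz": 0, "roll": 0}, {"fingers": 1, "dx": -0.009, "dy": 0, "dz": 0, "roll": 0}, {"fingers": 1, "dx": -0.0105, "dy": 0, "dz": 0, "roll": 0}, {"fingers": 1, "dx": -0.012, "dy": 0, "dz": 0, "roll": 0}])

```text
time: 11.0
tool_pos: [0.4595, 0.0256, 0.0433]
tcp_rot: [-3.136, 0.193, -0.0]
wrist_force: [4.2, -0.4, -1.7]
width: 0.242
grip_force: 98.4
```

>>> step_arm(commands=[{"fingers": 1, "dx": -0.001, "dy": 0, "dz": 0, "roll": 0}, {"fingers": 1, "dx": -0.002, "dy": 0, "dz": 0, "roll": 0}, {"fingers": 1, "dx": -0.003, "dy": 0, "dz": 0, "roll": 0}, {"fingers": 1, "dx": -0.004, "dy": 0, "dz": 0, "roll": 0}, {"fingers": 1, "dx": -0.005, "dy": 0, "dz": 0, "roll": 0}, {"fingers": 1, "dx": -0.006, "dy": 0, "dz": 0, "roll": 0}])

```text
time: 11.75
tool_pos: [0.4536, 0.0263, 0.0433]
tcp_rot: [3.136, -0.193, 0.0]
wrist_force: [3.2, -0.5, -3.4]
width: 0.241
grip_force: 98.4
```

>>> step_arm(commands=[{"fingers": 1, "dx": -0.001, "dy": 0, "dz": 0, "roll": 0}, {"fingers": 1, "dx": -0.002, "dy": 0, "dz": 0, "roll": 0}, {"fingers": 1, "dx": -0.003, "dy": 0, "dz": 0, "roll": 0}, {"fingers": 1, "dx": -0.004, "dy": 0, "dz": 0, "roll": 0}])

```text
time: 12.25
tool_pos: [0.4496, 0.0268, 0.0433]
tcp_rot: [-3.136, 0.193, -0.0]
wrist_force: [4.2, -0.1, -2.6]
width: 0.239
grip_force: 98.4
```

>>> step_arm(commands=[{"fingers": 1, "dx": -0.001, "dy": 0, "dz": 0, "roll": 0}, {"fingers": 1, "dx": -0.002, "dy": 0, "dz": 0, "roll": 0}, {"fingers": 1, "dx": -0.003, "dy": 0, "dz": 0, "roll": 0}])

```text
time: 12.62
tool_pos: [0.4472, 0.0271, 0.0434]
tcp_rot: [3.136, -0.193, 0.002]
wrist_force: [6.5, -0.7, -3.8]
width: 0.241
grip_force: 98.3
```

>>> step_arm(commands=[{"fingers": 1, "dx": -0.001, "dy": 0, "dz": 0, "roll": 0}, {"fingers": 1, "dx": -0.002, "dy": 0, "dz": 0, "roll": 0}])

```text
time: 12.88
tool_pos: [0.446, 0.0273, 0.0436]
tcp_rot: [-3.136, 0.193, -0.004]
wrist_force: [8.2, -2.0, -5.1]
width: 0.24
grip_force: 98.1
```

>>> step_arm(commands=[{"fingers": 1, "dx": -0.001, "dy": 0, "dz": 0, "roll": 0}, {"fingers": 1, "dx": -0.001, "dy": 0, "dz": 0, "roll": 0}])

```text
time: 13.12
tool_pos: [0.4453, 0.0274, 0.0437]
tcp_rot: [-3.136, 0.193, -0.005]
wrist_force: [8.4, -1.0, -7.6]
width: 0.238
grip_force: 98.0
```

>>> step_arm(commands=[{"fingers": 1, "dx": -0.001, "dy": 0, "dz": 0, "roll": 0}, {"fingers": 1, "dx": -0.001, "dy": 0, "dz": 0, "roll": 0}])

```text
time: 13.38
tool_pos: [0.4448, 0.0275, 0.0437]
tcp_rot: [-3.136, 0.193, -0.007]
wrist_force: [10.3, -1.2, -6.7]
width: 0.241
grip_force: 97.9
```

>>> step_arm(commands=[{"fingers": 1, "dx": -0.001, "dy": 0, "dz": 0, "roll": 0}, {"fingers": 1, "dx": -0.002, "dy": 0, "dz": 0, "roll": 0}, {"fingers": 1, "dx": -0.002, "dy": 0, "dz": 0, "roll": 0}])

```text
time: 13.75
tool_pos: [0.4436, 0.0277, 0.0439]
tcp_rot: [-3.136, 0.193, -0.009]
wrist_force: [12.1, -1.3, -8.8]
width: 0.243
grip_force: 98.0
```

>>> step_arm(commands=[{"fingers": 1, "dx": -0.0005, "dy": 0, "dz": 0, "roll": 0}, {"fingers": 1, "dx": -0.0005, "dy": 0, "dz": 0, "roll": 0}])

```text
time: 14.0
tool_pos: [0.4434, 0.0277, 0.044]
tcp_rot: [-3.136, 0.193, -0.01]
wrist_force: [13.9, -1.2, -10.3]
width: 0.239
grip_force: 98.0
```

>>> step_arm(commands=[{"fingers": 1, "dx": 0, "dy": 0, "dz": 0, "roll": 0}, {"fingers": 1, "dx": 0, "dy": 0, "dz": 0, "roll": 0}, {"fingers": 1, "dx": 0, "dy": 0, "dz": 0, "roll": 0}, {"fingers": 1, "dx": 0, "dy": 0, "dz": 0, "roll": 0}])

```text
time: 14.5
tool_pos: [0.4434, 0.0277, 0.044]
tcp_rot: [3.136, -0.193, 0.01]
wrist_force: [12.3, -1.4, -8.3]
width: 0.237
grip_force: 98.0
```

>>> step_arm(commands=[{"fingers": 1, "dx": 0, "dy": 0, "dz": 0, "roll": 0}, {"fingers": 1, "dx": 0, "dy": 0, "dz": 0, "roll": 0}, {"fingers": 1, "dx": 0, "dy": 0, "dz": 0, "roll": 0}, {"fingers": 1, "dx": 0, "dy": 0, "dz": 0, "roll": 0}, {"fingers": 1, "dx": 0, "dy": 0, "dz": 0, "roll": 0}, {"fingers": 1, "dx": 0, "dy": 0, "dz": 0, "roll": 0}])

```text
time: 15.25
tool_pos: [0.4435, 0.0277, 0.044]
tcp_rot: [-3.136, 0.193, -0.01]
wrist_force: [13.1, -2.0, -9.5]
width: 0.243
grip_force: 98.0
```

>>> step_arm(commands=[{"fingers": 1, "dx": 0.001, "dy": 0, "dz": 0, "roll": 0}, {"fingers": 1, "dx": 0.002, "dy": 0, "dz": 0, "roll": 0}, {"fingers": 1, "dx": 0.003, "dy": 0, "dz": 0, "roll": 0}, {"fingers": 1, "dx": 0.004, "dy": 0, "dz": 0, "roll": 0}, {"fingers": 1, "dx": 0.005, "dy": 0, "dz": 0, "roll": 0}, {"fingers": 1, "dx": 0.006, "dy": 0, "dz": 0, "roll": 0}, {"fingers": 1, "dx": 0.007, "dy": 0, "dz": 0, "roll": 0}, {"fingers": 1, "dx": 0.008, "dy": 0, "dz": 0, "roll": 0}])

```text
time: 16.25
tool_pos: [0.447, 0.0271, 0.0429]
tcp_rot: [3.136, -0.193, -0.004]
wrist_force: [0.5, 0.2, -0.4]
width: 0.239
grip_force: 98.8
```

>>> step_arm(commands=[{"fingers": 1, "dx": 0.001, "dy": 0, "dz": 0, "roll": 0}, {"fingers": 1, "dx": 0.002, "dy": 0, "dz": 0, "roll": 0}, {"fingers": 1, "dx": 0.003, "dy": 0, "dz": 0, "roll": 0}, {"fingers": 1, "dx": 0.004, "dy": 0, "dz": 0, "roll": 0}, {"fingers": 1, "dx": 0.005, "dy": 0, "dz": 0, "roll": 0}, {"fingers": 1, "dx": 0.006, "dy": 0, "dz": 0, "roll": 0}, {"fingers": 1, "dx": 0.006, "dy": 0, "dz": 0, "roll": 0}])

```text
time: 17.12
tool_pos: [0.4543, 0.0262, 0.0433]
tcp_rot: [-3.136, 0.193, -0.0]
wrist_force: [0.3, -0.0, -2.5]
width: 0.241
grip_force: 98.8
```

Force is back to its baseline, so the blade is free. I'll move a little further into the pocket, then lift.

>>> step_arm(commands=[{"fingers": 1, "dx": 0.004, "dy": 0, "dz": 0, "roll": 0}, {"fingers": 1, "dx": 0.008, "dy": 0, "dz": 0, "roll": 0}, {"fingers": 1, "dx": 0.008, "dy": 0, "dz": -0.005, "roll": 0}, {"fingers": 1, "dx": 0.008, "dy": 0, "dz": -0.02, "roll": 0}, {"fingers": 1, "dx": 0.008, "dy": 0, "dz": -0.04, "roll": 0}, {"fingers": 1, "dx": 0.008, "dy": 0, "dz": -0.065, "roll": 0}, {"fingers": 1, "dx": 0.008, "dy": 0, "dz": -0.09, "roll": 0}, {"fingers": 1, "dx": 0.008, "dy": 0, "dz": -0.09, "roll": 0}])

```text
time: 18.12
tool_pos: [0.4645, 0.0253, 0.1365]
tcp_rot: [-3.135, 0.193, -0.01]
wrist_force: [-0.9, -0.5, -2.3]
width: 0.235
grip_force: 98.8
```

Run:
```python
from h import *
plan([.4587,-.2457,.129],-9.5)
p,d=read_camera("side"); cv2.imwrite("pics/side6.png",cv2.resize(p[120:250,200:400],None,fx=4,fy=4,interpolation=cv2.INTER_CUBIC))
```

```text
tcp [0.4645 0.0253 0.1365] az -7.04 q [ 0.   -0.06  2.14  0.    1.05  1.69] t 18.125 F [-0.87 -0.46 -2.32] grip 98.82983207702637 w 0.235
shift [0.0274 0.2697 0.0075] roll 2.46
```

View pics/side6.png

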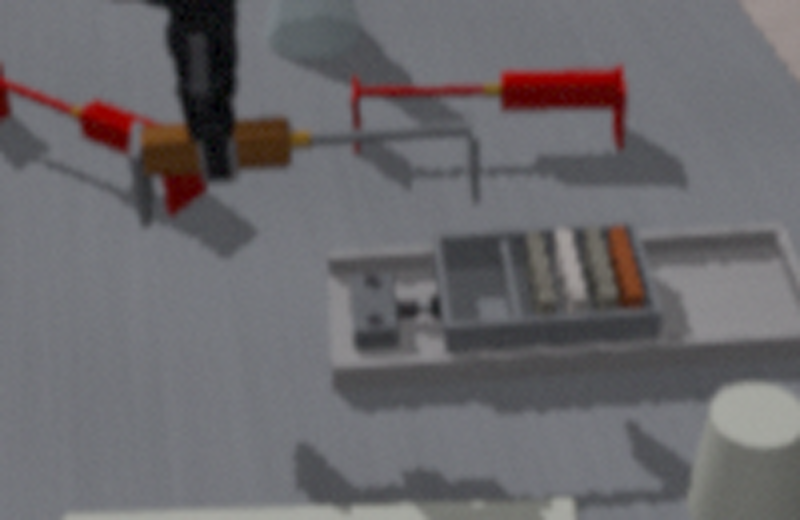

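The tray rests against the pad at (430,305) and the hook hangs clear above it, level. I'll take it back to the board.

>>> step_arm(commands=[{"fingers": 1, "dx": 0.003, "dy": 0.035, "dz": 0, "roll": 0}, {"fingers": 1, "dx": 0.007, "dy": 0.08, "dz": 0, "roll": 0.5}, {"fingers": 1, "dx": 0.012, "dy": 0.13, "dz": 0, "roll": 1}, {"fingers": 1, "dx": 0.016, "dy": 0.18, "dz": 0, "roll": 1.5}, {"fingers": 1, "dx": 0.021, "dy": 0.23, "dz": 0, "roll": 2}, {"fingers": 1, "dx": 0.025, "dy": 0.27, "dz": 0.007, "roll": 2.5}, {"fingers": 1, "dx": 0.025, "dy": 0.27, "dz": 0.02, "roll": 2.5}, {"fingers": 1, "dx": 0.025, "dy": 0.27, "dz": 0.03, "roll": 2.5}])

```text
time: 19.18
tool_pos: [0.4523, -0.2447, 0.1011]
tcp_rot: [-3.129, 0.262, 0.005]
wrist_force: [0.7, 0.0, -2.6]
width: 0.24
grip_force: 99.1
```

Run:
```python
from h import *
plan([.456,-.245,.0425],-9.5)
```

```text
tcp [ 0.4523 -0.2447  0.1011] az -9.59 q [-0.54  0.08  2.07  0.    0.99  1.19] t 19.175 F [ 0.74  0.05 -2.61] grip 99.10422921180725 w 0.24
shift [ 0.0038 -0.0002  0.0586] roll -0.09
```

>>> step_arm(commands=[{"fingers": 1, "dx": 0.002, "dy": 0, "dz": 0.015, "roll": 0}, {"fingers": 1, "dx": 0.002, "dy": 0, "dz": 0.03, "roll": 0}, {"fingers": 1, "dx": 0.002, "dy": 0, "dz": 0.042, "roll": 0}, {"fingers": 1, "dx": 0.002, "dy": 0, "dz": 0.05, "roll": 0}, {"fingers": 1, "dx": 0.002, "dy": 0, "dz": 0.053, "roll": 0}, {"fingers": 1, "dx": 0.002, "dy": 0, "dz": 0.055, "roll": 0}, {"fingers": 1, "dx": 0.002, "dy": 0, "dz": 0.055, "roll": 0}])

```text
time: 20.05
tool_pos: [0.456, -0.2463, 0.0486]
tcp_rot: [3.13, -0.262, 0.001]
wrist_force: [0.1, 0.2, -1.9]
width: 0.24
grip_force: 99.1
```

>>> step_arm(commands=[{"fingers": 1, "dx": 0, "dy": 0, "dz": 0.001, "roll": 0}, {"fingers": 1, "dx": 0, "dy": 0, "dz": 0.002, "roll": 0}, {"fingers": 1, "dx": 0, "dy": 0, "dz": 0.002, "roll": 0}])

```text
time: 20.42
tool_pos: [0.4557, -0.2461, 0.0463]
tcp_rot: [-3.131, 0.261, 0.0]
wrist_force: [0.7, 0.3, -1.2]
width: 0.239
grip_force: 99.1
```

>>> step_arm(commands=[{"fingers": 1, "dx": 0, "dy": 0, "dz": 0.001, "roll": 0}, {"fingers": 1, "dx": 0, "dy": 0, "dz": 0.002, "roll": 0}, {"fingers": 1, "dx": 0, "dy": 0, "dz": 0.003, "roll": 0}, {"fingers": 1, "dx": 0, "dy": 0, "dz": 0.003, "roll": 0}])

```text
time: 20.92
tool_pos: [0.4556, -0.246, 0.0431]
tcp_rot: [-3.131, 0.261, 0.0]
wrist_force: [0.4, 0.1, -2.0]
width: 0.24
grip_force: 99.1
```

>>> step_arm(commands=[{"fingers": 1, "dx": 0, "dy": 0, "dz": 0.001, "roll": 0}, {"fingers": 1, "dx": 0, "dy": 0, "dz": 0.001, "roll": 0}, {"fingers": 1, "dx": 0, "dy": 0, "dz": 0.001, "roll": 0}])

```text
time: 21.3
tool_pos: [0.4558, -0.2461, 0.0423]
tcp_rot: [3.131, -0.261, 0.0]
wrist_force: [0.4, 0.1, -2.0]
width: 0.24
grip_force: 99.1
```

>>> step_arm(commands=[{"fingers": 1, "dx": 0, "dy": 0, "dz": 0.001, "roll": 0}, {"fingers": 1, "dx": 0, "dy": 0, "dz": 0.001, "roll": 0}, {"fingers": 1, "dx": 0, "dy": 0, "dz": 0.001, "roll": 0}])

```text
time: 21.68
tool_pos: [0.4559, -0.2462, 0.0419]
tcp_rot: [3.131, -0.261, 0.0]
wrist_force: [-2.9, 2.9, 6.3]
width: 0.239
grip_force: 100.1
```

>>> step_arm(commands=[{"fingers": 1, "dx": 0, "dy": 0, "dz": 0.001, "roll": 0}, {"fingers": 1, "dx": 0, "dy": 0, "dz": 0.001, "roll": 0}, {"fingers": 1, "dx": 0, "dy": 0, "dz": 0.001, "roll": 0}])

```text
time: 22.05
tool_pos: [0.4559, -0.2462, 0.0418]
tcp_rot: [3.131, -0.261, 0.0]
wrist_force: [-5.5, 3.0, 12.6]
width: 0.244
grip_force: 101.5
```

Firm contact at the same height as at pick-up. I'll relax slightly, open, and rise straight up.

>>> step_arm(commands=[{"fingers": 1, "dx": 0, "dy": 0, "dz": -0.001, "roll": 0}, {"fingers": 1, "dx": 0, "dy": 0, "dz": -0.001, "roll": 0}, {"fingers": 0, "dx": 0, "dy": 0, "dz": -0.001, "roll": 0}, {"fingers": -0.5, "dx": 0, "dy": 0, "dz": -0.001, "roll": 0}, {"fingers": -1, "dx": 0, "dy": 0, "dz": -0.001, "roll": 0}, {"fingers": -1, "dx": 0, "dy": 0, "dz": -0.001, "roll": 0}, {"fingers": -1, "dx": 0, "dy": 0, "dz": -0.001, "roll": 0}, {"fingers": -1, "dx": 0, "dy": 0, "dz": -0.001, "roll": 0}])

```text
time: 23.05
tool_pos: [0.4557, -0.2461, 0.0412]
tcp_rot: [-3.131, 0.261, 0.0]
wrist_force: [0.2, 0.2, 0.5]
width: 0.997
grip_force: 0.0
```

>>> step_arm(commands=[{"fingers": -1, "dx": 0, "dy": 0, "dz": -0.01, "roll": 0}, {"fingers": -1, "dx": 0, "dy": 0, "dz": -0.03, "roll": 0}, {"fingers": -1, "dx": 0, "dy": 0, "dz": -0.06, "roll": 0}, {"fingers": -1, "dx": 0, "dy": 0, "dz": -0.1, "roll": 0}, {"fingers": -1, "dx": 0, "dy": 0, "dz": -0.13, "roll": 0}, {"fingers": -1, "dx": 0, "dy": 0, "dz": -0.13, "roll": 0}, {"fingers": -1, "dx": 0, "dy": 0, "dz": -0.13, "roll": 0}])

```text
time: 23.92
tool_pos: [0.4553, -0.2458, 0.1709]
tcp_rot: [-3.13, 0.261, 0.001]
wrist_force: [-0.1, 0.2, -0.0]
width: 0.998
grip_force: 0.0
```

Run:
```python
from h import *
plan([.456,-.245,.0425],-9.5)
p,d=read_camera("side"); cv2.imwrite("pics/side7.png",cv2.resize(p[150:350,180:420],None,fx=3,fy=3,interpolation=cv2.INTER_CUBIC))
X=cloud("side",d)
W=X.reshape(-1,3)-np.r_[.456,-.245,0];a=np.radians(-9.5);c,s=np.cos(a),np.sin(a)
L=np.stack([c*W[:,0]+s*W[:,1],-s*W[:,0]+c*W[:,1],W[:,2]],1)
r=L[(L[:,0]>.06)&(L[:,0]<.145)&(abs(L[:,1])<.02)&(L[:,2]>.045)&(L[:,2]<.08)];print("rod z fit",np.polyfit(r[:,0],r[:,2],1),np.polyfit(r[:,0],r[:,1],1))
```

```text
tcp [ 0.4553 -0.2458  0.1709] az -9.54 q [-0.54  0.01  2.   -0.    1.13  1.19] t 23.925 F [-0.08  0.24 -0.  ] grip 0.0 w 0.998
shift [ 0.0006 -0.0009  0.1284] roll -0.04
rod z fit [0.01115652 0.06138287] [-0.00113106 -0.00369783]
```

View pics/side7.png

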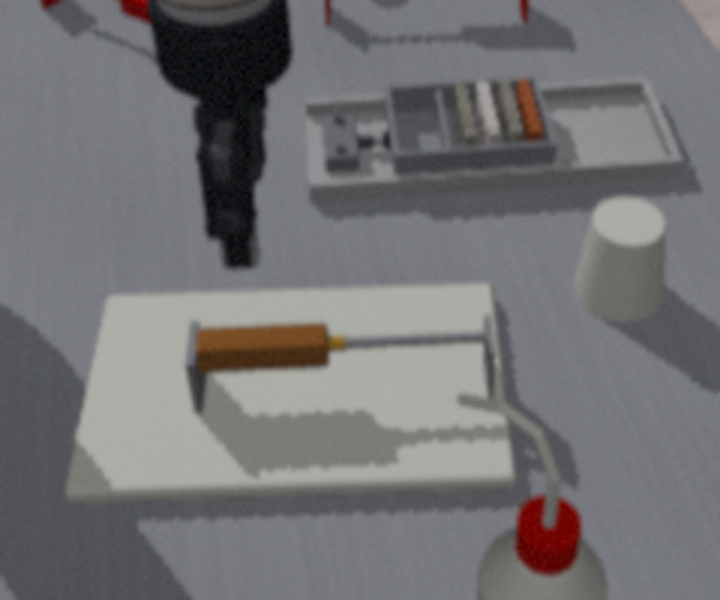

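The hook stands level on the board with the foot at (197,370) and the blade at (490,350). The tray rests on the pad at (380,142), and the cup and wash bottle have not moved. I'll hand it in.

```bash
python3 -c "
from workcell import *
print(finish_job())"
```

```text
the job is handed in; nothing more can be done
None
```

I handed the job in at about 24 s; no verdict came back. I held the tray on the buffer at about 9 N (pull force less friction) for over a second. In the last picture the tray still rests on the pad, the hook stands level back on the white board, and the cup and wash bottle are unmoved (the flask was out of that frame).

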